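# Wind down the bench supply and switch it to standby

## Robot

A 6-joint arm with a two-finger parallel gripper is mounted at the origin on the work surface. World frame = base frame: x ahead of the robot, y to its left, z up, the work surface at z = 0. Lengths are in mm, angles in rad, forces in N, time in s.
With the tool pointing down it reaches from about 275 to 1000 mm from the base axis. Payload 8.4 kg.
Tool frame: the origin (TCP) lies between the finger pads; the fingertips stand 22 mm ahead of it and the grasp point (between the pads) lies 3 mm ahead of it; z points along the fingers, y is the line along which they close (so a half turn about z gives the same grasp; the last joint's range is limited). The gripper opens to 85 mm and grips with 20 to 120 N. Pads are 22 mm wide; open, the fingers measure 114 mm over their backs; the gripper's body (76 mm by 85 mm) begins 54 mm behind the grasp point. The pads swing forward as they close: fully open they stand 13 mm farther back than shut.
Start: joints at [-1.207, 0.353, 1.633, -0, 1.155, -0.002], TCP at [223.559, -583.652, 253.281] pointing down, gripper open.
Joint ranges: [-2.63, 2.63], [-0.92, 2.1], [0.06, 2.66], [-1.3, 4.44], [0, 2.69], [-3.02, 3.02]. Speed limits (rad/s): [2.22, 2.22, 2.79, 3.14, 3.14, 3.14].

## Interface

Orientations are given as [roll, pitch, yaw] about the fixed x, y, z axes, in that order (R = Rz(yaw) Ry(pitch) Rx(roll)).
In Python, from rig import r, grab_frame gives the robot as it stands.
- The arm moves only by the shell command python3 -m inch 'ROWS' [FORCE]. ROWS is JSON, a list of rows, each a list of 7 numbers: the turn, a rotation vector about the tool's x, y, z as a fraction of full scale, then the shift along the tool's x, y, z as a fraction of full scale, then the closure, from 0 (fully open) to 1 (shut). In form: [[rx, ry, rz, dx, dy, dz, fingers], ...]. A call has 1 to 8 rows; each row shifts and turns the commanded pose from where the row before left it, along the tool's axes as they then stand; what a row does not reach is not made up. Full scale, the value 1, is 2.5 cm for a shift and pi rad for a turn. A row lasts 1/12 s, in which the tool goes at most 41.7 mm and 7.16 degrees, less where a joint would pass 70% of its speed; a pose out of reach is approached as far as the arm can. A call with a number of a shift or a turn outside -1 to 1 is refused whole. A call with a gripper value outside its range is refused whole. The fingers move at their own pace and stop on an object; FORCE is the grip in N (left out, the last holds). Time passes only in rows, so rows that do not move let the fingers close. It gives the time, the measured TCP pose, the force, the opening and the grip force at its end, in the units of the state.
- r.sense(): the state, without advancing time (a new reading comes with each control period).
- grab_frame(name): name is "scene" or "side" or "wrist"; returns a dict with "pixels" (420x560x3 uint8, red, green, blue), "z_map" (420x560 float32, mm along the optical axis (not along the pixel's ray), 0 where there is no reading), "vertical_fov" (degrees; the focal length in pixels is half the picture's height over the tangent of half this angle, whatever the lens; pixels are square), "cx", "cy" (the principal point, pixels), "cam_to_world" (4x4, takes a point from camera to world coordinates). Camera axes: x right, y down, z forward; pixel columns grow to the right and rows downward; lengths in mm; the calibration is good to about 2 mm. The wrist camera is an equidistant fisheye: a pixel r from the principal point sees the ray r / f radians off the axis. A picture is of the moment at which its call begins.
- r.sign_off(): hands the job in; it is judged then, once.
The state is a dict: "clock": time; "qpos": joint angles; "qvel": joint speeds; "joint_efforts": joint torques, N m; "eef_pos": TCP position; "tcp_rot": TCP orientation; "contact_force": force on the tool from outside, world axes, zero at the start; "wrist_torque": the same for the moment, N m; "opening": opening from 0.0 (shut) to 1.0 (fully open); "grasp_force": force on a finger pad.
Only numpy, scipy, OpenCV 4.12 (cv2) and the standard library are available. Lean on these libraries where they do the work, as an engineer would, in place of code of your own. Each camera call takes 0.05 s, during which the arm holds its last target. There are 200 camera calls.

## Task

Shut down the sloping bench power supply: first turn the black voltage knob anticlockwise all the way to its end stop (pointer at the large black dot, off), and only then turn the red selector knob so that it sits in the notch where its white pointer is at the blue dot. Let go of the knobs and leave the other things on the bench undisturbed.

Things in the scene. Friction and masses are not known exactly. Their poses are not given: they have to be found in the camera images.
- console: Blue-grey bench supply, fixed, 240 deep x 380 wide x 140 mm high. Origin on the bench, 110 mm behind its front edge, mid-width; x away from the robot at yaw 0, z up. Front edge 50 high; the light grey panel rises from it at 25 degrees towards +x to a flat top, its centre at (-15, 0, 94). On the panel stand two bar knobs, 95 mm left (+y, black) and right (-y, red) of its centre.
- voltage_grip (a point): Grip point on the black voltage knob's axis, 38 mm above the panel. z: the knob's axis, out of the panel (25 degrees from vertical); x: along the bar to the end with the white pointer line; turns with the knob. Bar 64 long (x), 16 thick (y); its top 16 mm above this point, its foot 24 mm below, on a disc of 68 diameter.
- voltage (a joint): Angle of the voltage knob, rad: 0 = fully anticlockwise at the end stop (off), grows clockwise to 4.71 (maximum). Stiff enough to stay where it is left.
- off_mark (a point): Centre of the large black dot (14 mm) on the panel, lower left of the voltage knob, to which its pointer points at the anticlockwise end stop.
- selector_grip (a point): Point on the axis of the red selector knob (right), 38 mm above the panel; same shape, sizes and axes as the voltage knob (x along the bar to the pointer end, z out of the panel).
- selector (a joint): Angle of the selector, rad, clockwise from its anticlockwise stop, range 0 to 2.1. Spring notches at 0 (green dot), 0.7 (blue dot), 1.4 (yellow dot) and 2.1 (black dot); let go near a notch, it snaps into it. Leaving a notch takes about 0.15 N m: grip the bar firmly (about 45 N).
- blue_mark (a point): Centre of the blue dot (18 mm) on the panel, 54 mm from the selector's axis, the second from the left of the four coloured dots above the selector.
- tub: White open plastic tub, 160 x 120 x 90 mm, loose, bystander; origin at the centre of its underside.
- spool: Empty light wooden wire spool standing upright, 84 diameter, 60 high, loose, bystander; origin at the centre of its underside.
- carton: Small white box, 110 x 80 x 50 mm, loose, bystander; origin at the centre of its underside.
- driver: Screwdriver, 200 mm long, lying along its x axis, loose, bystander; origin under its middle.

How it is judged (in metres and radians):
On the way, in this order (a step that is already met when the one before it is completed fails the run):
1. the voltage knob is at its anticlockwise end stop (within 0.1 rad) while the selector is not yet at the blue dot (value of joint voltage below 0.1 rad and value of joint selector above 1 rad), for 0.2 s.
2. the selector is in the notch at the blue dot (within 0.15 rad) (value of joint selector between 0.55 and 0.85 rad), for 0.2 s.
At the end, for the whole second after the job is handed in: The voltage knob is within 0.1 rad of its anticlockwise end stop (joint voltage below 0.1) and the selector stays within 0.15 rad of the blue dot (joint selector between 0.55 and 0.85) (all of step 2 and value of joint voltage below 0.1 rad); the robot touches nothing.
It fails at once if the tub, spool, small box or screwdriver is moved more than 30 mm (distance of any of tub, spool, carton, driver from where it was at the start of the episode above 0.03 m).
It also fails if it takes over 67 s, if anything falls off the work surface, if the arm or the gripper's body presses on something with over 40 N, if the wrist force passes 120 N, or if a joint passes its speed limit or range.

## Working session

There is one attempt and no reset: what is moved stays moved. The work goes in short steps, Python scripts to look and compute and a shell command to move; the robot and the scene stay as the last step left them, time stands still between calls to the robot, and variables do not carry over. Pictures are saved under pics/ and viewed, at most 10 in all, crops included, and the job is handed in when it is done.

```bash
ls; mkdir -p pics; python3 - <<'E'
from rig import r, grab_frame
import cv2,pickle
for n in ["scene","side"]:
    f=grab_frame(n); pickle.dump(f,open(f"{n}.pkl","wb"))
    cv2.imwrite(f"pics/{n}.png",f["pixels"][:,:,::-1])
    print(n,f["vertical_fov"],f["cx"],f["cy"],f["cam_to_world"].round(2).tolist())
print(r.sense())
E
```

```text
pics
scene 43.640101993728514 275.82738930474034 214.16691013318894 [[-0.15, 0.58, -0.8, 1682.91], [0.99, 0.09, -0.12, 162.37], [0.0, -0.81, -0.59, 929.38], [0.0, 0.0, 0.0, 1.0]]
side 42.226107470764525 274.09165946612694 206.70362444193856 [[-0.8, -0.38, 0.46, -112.52], [-0.6, 0.52, -0.61, 861.93], [-0.0, -0.76, -0.64, 1004.36], [0.0, 0.0, 0.0, 1.0]]
{'clock': 0.1, 'qpos': array([-1.20739490e+00,  3.53616134e-01,  1.63405432e+00, -3.08787003e-05,
        1.15520131e+00, -2.42397364e-03]), 'qvel': array([-4.38714328e-04, -9.98348680e-04, -8.50609363e-04,  9.53194368e-05,
       -3.68267477e-04, -2.14417687e-04]), 'joint_efforts': array([-5.66991275e-05, -6.06353617e+01, -3.42817998e+01,  9.26753501e-05,
        3.84972387e-03, -5.45737620e-06]), 'eef_pos': array([ 223.4108859 , -583.27876896,  252.61580373]), 'tcp_rot': array([-3.14031348e+00,  2.51336170e-05,  3.65837903e-01]), 'contact_force': array([-0.09178963,  0.11804276, -0.24670422]), 'wrist_torque': array([ 0.0054902 ,  0.0324989 , -0.02081682]), 'grasp_force': 0.0, 'opening': 1.0025152385482705}
```

View pics/scene.png

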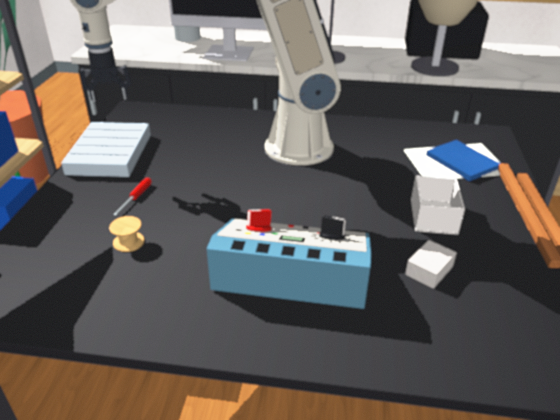

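View pics/side.png

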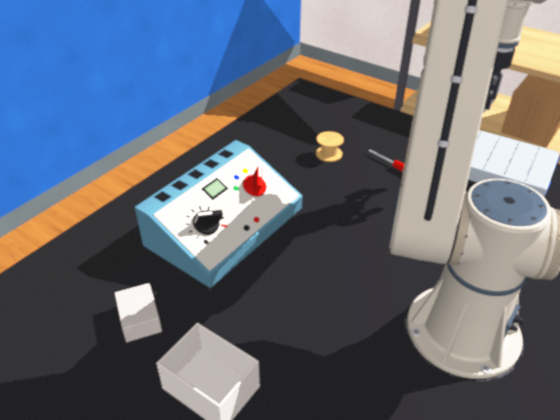

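```bash
cat > h.py <<'E'
import numpy as np,cv2,pickle
def cloud(f):
    h,w=f["z_map"].shape; fl=h/2/np.tan(np.radians(f["vertical_fov"])/2)
    u,v=np.meshgrid(np.arange(w),np.arange(h)); z=f["z_map"]
    P=np.stack([(u-f["cx"])/fl*z,(v-f["cy"])/fl*z,z],-1)
    return P@f["cam_to_world"][:3,:3].T+f["cam_to_world"][:3,3]
E
python3 - <<'E'
from h import *
f=pickle.load(open("side.pkl","rb")); P=cloud(f); C=f["pixels"].astype(int)
roi=np.zeros(P.shape[:2],bool); roi[135:290,130:310]=1
m=roi&(C.min(-1)>150)&(np.ptp(C,axis=-1)<40)&(f["z_map"]>0)
Q=P[m]
for i in range(4):
    c=Q.mean(0); n=np.linalg.svd(Q-c,full_matrices=False)[2][2]; n*=np.sign(n[2])
    Q=Q[abs((Q-c)@n)<(8 if i<2 else 4)]
yaw=np.arctan2(-n[1],-n[0]); print("n",n,"tilt",np.degrees(np.arccos(n[2])),"yaw",yaw,len(Q))
ey=np.cross(n,[0,0,0])
ey=np.cross([0,0,1],[-n[0],-n[1],0]); ey/=np.linalg.norm(ey); ex=np.cross(ey,n)
uv=np.float32([(Q-c)@ex,(Q-c)@ey]).T
rect=cv2.minAreaRect(uv); print(rect)
pc=c+ex*rect[0][0]+ey*rect[0][1]; print("panel centre",pc,"ex",ex,"ey",ey)
for name,mm in [("black",roi&(C.max(-1)<60)),("red",roi&(C[...,0]>120)&(C[...,1]<60))]:
    mm&=(f["z_map"]>0); R=(P[mm]-c); h=R@n; k=(h>15)&(h<60); a=R[k]@ex;b=R[k]@ey
    m2=np.median(a),np.median(b); g=(abs(a-m2[0])<50)&(abs(b-m2[1])<50)
    print(name,k.sum(),cv2.minAreaRect(np.float32([a[g]-rect[0][0],b[g]-rect[0][1]]).T),h[k][g].max())
np.savez("panel.npz",c=pc,n=n,ex=ex,ey=ey)
im=cv2.resize(f["pixels"][135:290,125:310,::-1],None,fx=4.2,fy=3.8,interpolation=cv2.INTER_CUBIC)
cv2.imwrite("pics/crop.png",cv2.resize(f["pixels"][135:290,125:310,::-1],None,fx=3.8,fy=3.8,interpolation=cv2.INTER_CUBIC))
E
```

```text
n [-0.42325668  0.00955495  0.90595943] tilt 25.047186644400064 yaw -0.022570997477454207 6308
((1.75, -17.569564819335938), (200.97164916992188, 369.1755065917969), 0.21150684356689453)
panel centre [628.78457796  56.27064254  97.56261552] ex [ 0.90572867 -0.02044667  0.42336452] ey [ 0.02256908  0.99974529 -0.        ]
black 443 ((-259.3518981933594, 43.88003158569336), (74.91497802734375, 52.48060607910156), 42.750911712646484) 34.10151555171961
red 157 ((-2.6271495819091797, -83.05744934082031), (36.66989517211914, 52.64043426513672), 77.29489135742188) 55.859982833976
```

View pics/crop.png

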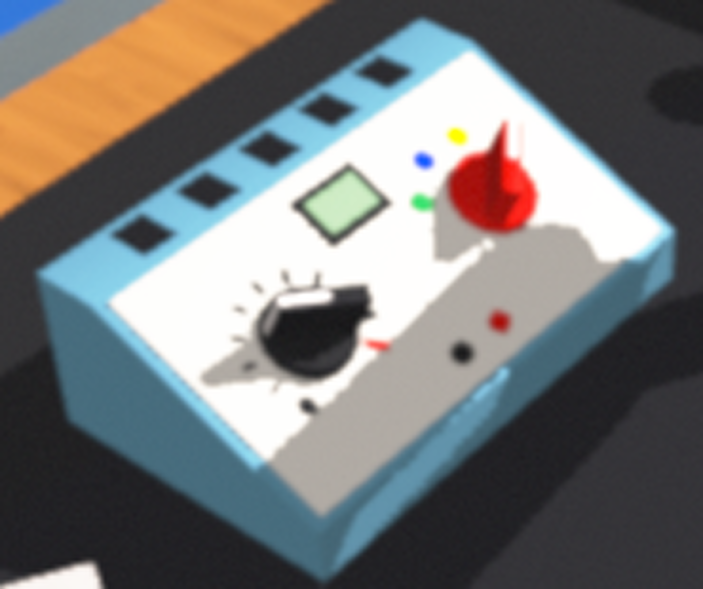

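```bash
cat >> h.py <<'E'
from scipy.spatial.transform import Rotation as Ro
def panel():
    d=np.load("panel.npz"); return d["c"],d["ex"],d["ey"],d["n"]
def goal(a,b,hgt,yaw):   # panel coords of TCP, yaw of tool x about n from ex
    c,ex,ey,n=panel(); x=np.cos(yaw)*ex+np.sin(yaw)*ey
    return c+a*ex+b*ey+hgt*n, np.stack([x,np.cross(-n,x),-n],1)
def delta(s,p,R):
    R0=Ro.from_euler("xyz",s["tcp_rot"]).as_matrix()
    print("q",s["qpos"].round(2),"clock",round(s["clock"],2),"shift(old axes)/25",(R0.T@(p-s["eef_pos"])/25).round(2),"shift(new axes)",(R.T@(p-s["eef_pos"])/25).round(2),
      "turn/pi",(Ro.from_matrix(R0.T@R).as_rotvec()/np.pi).round(4), "F",s["contact_force"].round(1),"M",s["wrist_torque"].round(2),"open",round(s["opening"],2),"grip",round(s["grasp_force"],1))
E
python3 - <<'E'
from h import *; from rig import r
delta(r.sense(),*goal(0,0,220,0))
E
```

```text
q [-1.21  0.35  1.63 -0.    1.16 -0.  ] clock 0.1 shift(old axes)/25 [ 20.85 -19.5   -1.75] shift(new axes) [ 11.54 -25.94   3.44] turn/pi [-0.0274  0.1375  0.1216] F [-0.1  0.1 -0.2] M [ 0.01  0.03 -0.02] open 1.0 grip 0.0
```

```bash
python3 -m inch '[[0,0,0,0.4,-0.4,-0.25,0],[0,0,0,0.9,-0.85,-0.25,0],[0,0,0,0.9,-0.85,-0.25,0],[0,0,0,0.9,-0.85,-0.25,0],[0,0,0,0.9,-0.85,-0.25,0],[0,0,0,0.9,-0.85,-0.25,0],[0,0,0,0.9,-0.85,-0.25,0],[0,0,0,0.9,-0.85,0,0]]' && python3 -m inch '[[0,0,0,0.9,-0.85,0,0],[0,0,0,0.9,-0.85,0,0],[0,0,0,0.9,-0.85,0,0],[0,0,0,0.9,-0.85,0,0],[0,0,0,0.9,-0.85,0,0],[0,0,0,0.9,-0.85,0,0],[0,0,0,0.9,-0.85,0,0],[0,0,0,0.9,-0.85,0,0]]' && python3 -m inch '[[0,0,0,0.9,-0.85,0,0],[0,0,0,0.9,-0.85,0,0],[0,0,0,0.9,-0.85,0,0],[-0.005,0.025,0.022,0.9,-0.85,0,0],[-0.005,0.025,0.022,0.9,-0.85,0,0],[-0.005,0.025,0.022,0.9,-0.85,0,0],[-0.005,0.025,0.022,0,0,0,0],[-0.005,0.025,0.022,0,0,0,0]]'
python3 - <<'E'
from h import *; from rig import r
delta(r.sense(),*goal(0,0,220,0))
E
```

```text
clock: 0.77
eef_pos: [323.9, -373.7, 298.4]
tcp_rot: [3.14, -0.001, 0.366]
contact_force: [0.5, -0.0, -0.2]
opening: 0.997
grasp_force: 0.0
clock: 1.43
eef_pos: [430.4, -150.3, 297.3]
tcp_rot: [-3.142, -0.0, 0.366]
contact_force: [0.4, -0.5, 1.0]
opening: 1.001
grasp_force: 0.0
clock: 2.1
eef_pos: [516.4, 13.7, 302.3]
tcp_rot: [3.134, -0.403, 0.016]
contact_force: [-0.1, 0.5, 0.5]
opening: 0.998
grasp_force: 0.0
q [ 0.03 -0.05  2.07 -0.02  0.73  1.6 ] clock 2.1 shift(old axes)/25 [ 0.65 -1.78  0.5 ] shift(new axes) [ 0.57 -1.8   0.5 ] turn/pi [-0.0027  0.0109  0.0112] F [-0.1  0.5  0.5] M [-0.02  0.2  -0.01] open 1.0 grip 0.0
```

```bash
python3 -m inch '[[-0.001,0.004,0.004,0.3,-0.9,0.2,0],[-0.001,0.004,0.004,0.3,-0.9,0.3,0],[0,0.003,0.003,0,0,0,0],[0,0,0,0,0,0,0]]'
python3 - <<'E'
from h import *; from rig import r,grab_frame
delta(r.sense(),*goal(0,0,220,0))
f=grab_frame("wrist"); pickle.dump(f,open("w1.pkl","wb")); print(f["vertical_fov"],f["cx"],f["cy"]); cv2.imwrite("pics/w1.png",f["pixels"][:,:,::-1])
E
```

```text
clock: 2.43
eef_pos: [533.7, 58.2, 295.4]
tcp_rot: [3.141, -0.432, -0.018]
contact_force: [-0.6, 0.5, 0.3]
opening: 0.998
grasp_force: 0.0
q [ 0.15 -0.02  2.06 -0.11  0.68  1.81] clock 2.43 shift(old axes)/25 [ 0.1  -0.01 -0.02] shift(new axes) [ 0.1  -0.01 -0.02] turn/pi [-0.0005  0.0015  0.0013] F [-0.6  0.5  0.3] M [-0.02  0.2  -0.  ] open 1.0 grip 0.0
65.70646984690485 284.15233568659005 210.43917080387877
```

View pics/w1.png

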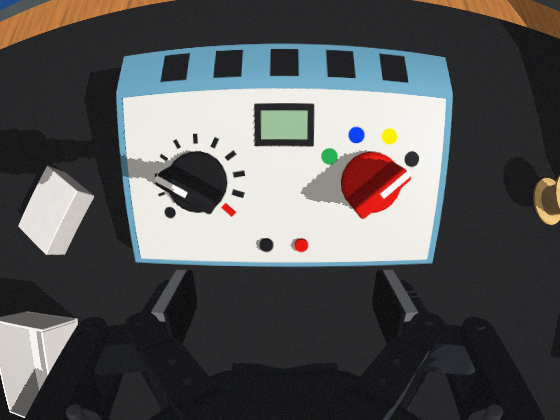

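```bash
cat >> h.py <<'E'
def pix2panel(f,uv,h):
    c,ex,ey,n=panel(); fl=f["pixels"].shape[0]/2/np.tan(np.radians(f["vertical_fov"])/2)
    d=np.array(uv,float)-[f["cx"],f["cy"]]; r=np.hypot(*d); th=r/fl
    ray=np.array([*(d/r*np.sin(th)),np.cos(th)]); M=f["cam_to_world"]
    ray=M[:3,:3]@ray; o=M[:3,3]; t=((c+h*n-o)@n)/(ray@n); p=o+t*ray-c
    return np.array([p@ex,p@ey])
E
python3 - <<'E'
from h import *
f=pickle.load(open("w1.pkl","rb")); C=f["pixels"].astype(int); hsv=cv2.cvtColor(f["pixels"],cv2.COLOR_RGB2HSV)
def cen(m,box):
    u0,v0,u1,v1=box; k=np.zeros(m.shape,bool);k[v0:v1,u0:u1]=1; v,u=np.nonzero(m&k); return u.mean(),v.mean()
dark=C.max(-1)<90; sat=hsv[...,1]>120
D={n:pix2panel(f,cen(m,b),0) for n,m,b in [("green",sat,(318,145,342,168)),("blue",sat,(345,122,368,148)),("yellow",sat,(378,124,402,149)),("black",dark,(402,148,422,170)),("off",dark,(162,204,177,220))]}
for k,v in D.items(): print(k,v.round(1))
for n in "corners",: 
  for uv in [(124,97),(446,97),(433,263),(136,260)]: print(uv,pix2panel(f,uv,0).round(1))
from scipy.optimize import least_squares
A=np.array([D[k] for k in("green","blue","yellow","black")])
s=least_squares(lambda p:np.hypot(*(A-p).T)-54,[0,-95]); print("sel axis",s.x,s.fun)
ang=lambda v:np.degrees(np.arctan2(v[1],v[0]))
print("dot angles",[round(ang(a-s.x),1) for a in A])
for nm,m,b,ax in [("red",(C.min(-1)>170),(378,168,413,203),s.x),("blk",(C.min(-1)>170),(157,172,189,198),None)]:
    u0,v0,u1,v1=b; k=np.zeros(m.shape,bool);k[v0:v1,u0:u1]=1
    lab=cv2.connectedComponentsWithStats((m&k).astype(np.uint8)); i=0
    for j in range(1,lab[0]): print(nm,lab[2][j],lab[3][j])
for a,b in [((383,195),(409,175)),((186,192),(160,178))]:
    p,q=pix2panel(f,a,54),pix2panel(f,b,54); print(p,q,ang(q-p))
E
```

```text
green [ 26.  -46.5]
blue [ 49.6 -74.6]
yellow [  49.8 -111.6]
black [  26.1 -139.9]
off [-37.6 132.5]
(124, 97) [ 96.8 179. ]
(446, 97) [  98.6 -178.3]
(433, 263) [-104.5 -188.6]
(136, 260) [-102.2  187.8]
sel axis [ -1.03192263 -93.25795095] [-0.00395765 -0.04763252  0.07835617 -0.05373132]
dot angles [np.float64(60.0), np.float64(20.2), np.float64(-19.8), np.float64(-59.8)]
red [381 168  32  35 542] [401.85793358 187.94649446]
blk [171 185  16  13  99] [178.80808081 190.84848485]
blk [157 186  13  12  66] [161.07575758 193.        ]
[ -1.14689046 -92.17359812] [  18.83846207 -116.64149677] -50.75808834193679
[ 0.84776271 92.74364153] [ 14.78162518 117.96093154] 61.07706981982349
```

```bash
python3 - <<'E'
from h import *
f=pickle.load(open("w1.pkl","rb"))
a=f["pixels"][140:230,140:260,::-1];b=f["pixels"][140:230,310:430,::-1]
cv2.imwrite("pics/w1c.png",cv2.resize(np.vstack([a,b]),None,fx=3.3,fy=3.3,interpolation=cv2.INTER_CUBIC))
E
```

```text
(no output)
```

View pics/w1c.png

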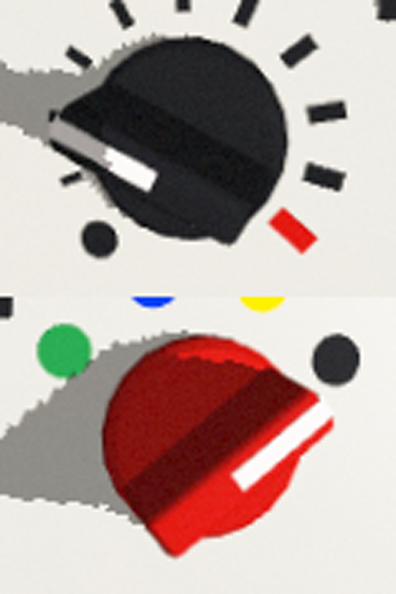

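```bash
python3 - <<'E'
from h import *; from rig import r
delta(r.sense(),*goal(0,94.5,110,np.radians(61)))
E
```

```text
q [ 0.15 -0.02  2.06 -0.11  0.68  1.81] clock 2.48 shift(old axes)/25 [ 0.13 -3.81  4.39] shift(new axes) [ 3.38 -1.77  4.38] turn/pi [-0.0012  0.0013 -0.3376] F [0.6 0.3 0.6] M [-0.06  0.2  -0.02] open 1.0 grip 0.0
```

```bash
python3 -m inch '[[0,0,-0.0375,0,0,0.3,0],[0,0,-0.0375,0,0,0.4,0],[0,0,-0.0375,0,0,0.4,0],[0,0,-0.0375,0,0,0.4,0],[0,0,-0.0375,0,0,0.4,0],[0,0,-0.0375,0,0,0.4,0],[0,0,-0.0375,0,0,0.4,0],[0,0,-0.0375,0,0,0.4,0]]' && python3 -m inch '[[0,0,-0.0375,0,0,0.3,0],[0,0,0,0.8,-0.45,0.25,0],[0,0,0,0.9,-0.45,0.25,0],[0,0,0,0.9,-0.45,0.25,0],[0,0,0,0.78,-0.42,0.25,0],[0,0,0,0,0,0,0]]'
python3 - <<'E'
from h import *; from rig import r,grab_frame
delta(r.sense(),*goal(0,94.5,110,np.radians(61)))
f=grab_frame("wrist"); pickle.dump(f,open("w2.pkl","wb")); cv2.imwrite("pics/w2.png",f["pixels"][:,:,::-1])
E
```

```text
clock: 3.15
eef_pos: [567.0, 55.3, 225.1]
tcp_rot: [2.782, -0.246, 0.972]
contact_force: [-0.1, -0.2, -0.1]
opening: 0.995
grasp_force: 0.0
clock: 3.65
eef_pos: [585.6, 153.2, 196.5]
tcp_rot: [2.758, -0.206, 1.081]
contact_force: [-0.4, -1.0, -0.3]
opening: 0.999
grasp_force: 0.0
q [ 0.33  0.24  2.02 -0.31  0.49  1.1 ] clock 3.65 shift(old axes)/25 [-0.07  0.   -0.05] shift(new axes) [-0.07  0.   -0.05] turn/pi [-0.0014  0.0003 -0.0003] F [-0.4 -1.  -0.3] M [ 0.    0.23 -0.02] open 1.0 grip 0.0
```

View pics/w2.png

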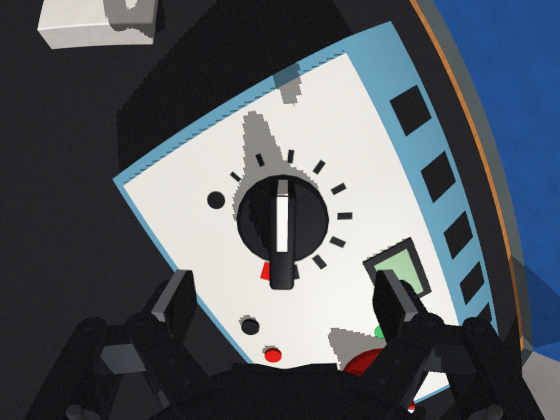

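```bash
python3 - <<'E'
from h import *; from rig import r
f=pickle.load(open("w2.pkl","rb"))
print(pix2panel(f,(282,219),14),pix2panel(f,(281,252),54),pix2panel(f,(283,181),54),"off",pix2panel(f,(216,200),0))
g=f["pixels"].astype(int); k=(g.max(-1)<75); k[:,:225]=0;k[:,335:]=0;k[:165]=0;k[300:]=0
s=cv2.connectedComponentsWithStats(k.astype(np.uint8)); print(s[2][1:][s[2][1:,4]>300])
delta(r.sense(),*goal(0,94.5,42,np.radians(61)))
E
```

```text
[  0.71616265 100.26783339] [-2.58949393 94.70528547] [ 19.45116564 131.84676884] off [-37.67359502 132.82144956]
[[ 236  175   93  114 6182]]
q [ 0.33  0.23  2.02 -0.31  0.49  1.1 ] clock 3.7 shift(old axes)/25 [-0.01  0.    2.68] shift(new axes) [-0.01 -0.01  2.68] turn/pi [-0.0015  0.0006 -0.0001] F [ 0.5 -0.   0.4] M [-0.    0.19 -0.02] open 1.0 grip 0.0
```

```bash
cat >> h.py <<'E'
def fcloud(f):
    h,w=f["z_map"].shape; fl=h/2/np.tan(np.radians(f["vertical_fov"])/2)
    u,v=np.meshgrid(np.arange(w)-f["cx"],np.arange(h)-f["cy"]); r=np.hypot(u,v)+1e-9; t=np.tan(r/fl)*f["z_map"]/r
    P=np.stack([u*t,v*t,f["z_map"]],-1); P=P@f["cam_to_world"][:3,:3].T+f["cam_to_world"][:3,3]
    c,ex,ey,n=panel(); return (P-c)@np.stack([ex,ey,n],1)
E
python3 - <<'E'
from h import *
for w in "w1","w2":
    f=pickle.load(open(w+".pkl","rb")); Q=fcloud(f); ok=f["z_map"]>0
    fl=Q[ok&(abs(Q[...,0])<90)&(abs(Q[...,1])<180)&(abs(Q[...,2])<10)]; print(w,"panel h",np.median(fl[:,2]))
    for s in (95,-95):
        near=ok&(np.hypot(Q[...,0],Q[...,1]-s)<42)
        for lo,hi in ((44,65),(8,22)):
            q=Q[near&(Q[...,2]>lo)&(Q[...,2]<hi)]
            if len(q)>50: print(s,lo,len(q),np.median(q[:,2]).round(1),cv2.minAreaRect(q[:,:2].astype(np.float32)),cv2.minEnclosingCircle(q[:,:2].astype(np.float32)))
E
```

```text
w1 panel h -1.337229304533726
95 44 1085 50.4 ((-0.3878927230834961, 96.27272033691406), (64.99889373779297, 16.593976974487305), 60.07912063598633) ((-0.7075178623199463, 96.38301086425781), 32.59321975708008)
95 8 1456 10.6 ((-1.3773956298828125, 94.34165954589844), (61.892059326171875, 66.91165161132812), 81.16484069824219) ((-1.053045630455017, 96.14315032958984), 33.973934173583984)
-95 44 1084 50.2 ((-0.195770263671875, -93.37965393066406), (16.529367446899414, 64.93590545654297), 41.946022033691406) ((0.3453671634197235, -92.89501190185547), 32.4741096496582)
-95 8 1428 10.4 ((-2.0367679595947266, -90.68000030517578), (66.3254623413086, 61.20652770996094), 19.909862518310547) ((-0.8585541248321533, -93.52916717529297), 33.89641571044922)
w2 panel h -1.368039680362742
95 44 2528 50.5 ((-0.49077796936035156, 97.33975982666016), (64.02626037597656, 16.10055923461914), 60.12569046020508) ((-0.47276216745376587, 97.13684844970703), 32.20272445678711)
95 8 4020 10.5 ((-0.8302097320556641, 97.67420959472656), (65.18418884277344, 66.92607879638672), 58.04658126831055) ((-1.079729437828064, 96.4372787475586), 33.921897888183594)
-95 8 285 10.2 ((-5.157101631164551, -65.4408187866211), (32.78746032714844, 14.369142532348633), 30.522886276245117) ((-5.175406455993652, -65.38697052001953), 17.761672973632812)
```

```bash
python3 - <<'E'
from h import *; from rig import r
delta(r.sense(),*goal(-0.5,97,39,np.radians(60.1)))
E
```

```text
q [ 0.33  0.23  2.02 -0.31  0.49  1.1 ] clock 3.7 shift(old axes)/25 [ 0.07 -0.06  2.81] shift(new axes) [ 0.06 -0.08  2.8 ] turn/pi [-0.0015  0.0006  0.0049] F [ 0.5 -0.   0.4] M [-0.    0.19 -0.02] open 1.0 grip 0.0
```

```bash
python3 -m inch '[[-0.0015,0.0006,0.005,0.06,-0.07,0.4,0],[0,0,0,0,0,0.6,0],[0,0,0,0,0,0.6,0],[0,0,0,0,0,0.6,0],[0,0,0,0,0,0.4,0],[0,0,0,0,0,0.2,0],[0,0,0,0,0,0,0],[0,0,0,0,0,0,0]]' && python3 -m inch '[[0,0,0,0,0,0,1],[0,0,0,0,0,0,1],[0,0,0,0,0,0,1],[0,0,0,0,0,0,1],[0,0,0,0,0,0,1],[0,0,0,0,0,0,1],[0,0,0,0,0,0,1],[0,0,0,0,0,0,1]]' 45
python3 - <<'E'
from h import *; from rig import r
delta(r.sense(),*goal(-0.5,97,39,np.radians(60.1)))
E
```

```text
clock: 4.37
eef_pos: [614.1, 152.1, 133.4]
tcp_rot: [2.756, -0.213, 1.065]
contact_force: [0.8, -0.1, -0.9]
opening: 0.999
grasp_force: 0.0
clock: 5.03
eef_pos: [613.6, 153.2, 133.4]
tcp_rot: [2.757, -0.214, 1.066]
contact_force: [-6.5, 4.1, 5.4]
opening: 0.184
grasp_force: 44.4
q [ 0.31  0.37  2.01 -0.4   0.37  1.21] clock 5.03 shift(old axes)/25 [ 0.02 -0.    0.03] shift(new axes) [ 0.02 -0.    0.03] turn/pi [ 0.0001 -0.0002 -0.0007] F [-6.5  4.1  5.4] M [0.48 0.78 0.22] open 0.18 grip 44.4
```

```bash
python3 -m inch '[[0,0,-0.02,0,0,0,1],[0,0,-0.03,0,0,0,1],[0,0,-0.03,0,0,0,1],[0,0,-0.03,0,0,0,1],[0,0,-0.03,0,0,0,1],[0,0,-0.03,0,0,0,1],[0,0,-0.03,0,0,0,1],[0,0,-0.03,0,0,0,1]]' && python3 -m inch '[[0,0,-0.03,0,0,0,1],[0,0,-0.03,0,0,0,1],[0,0,-0.03,0,0,0,1],[0,0,-0.03,0,0,0,1],[0,0,-0.03,0,0,0,1],[0,0,-0.02,0,0,0,1],[0,0,0,0,0,0,1]]'
python3 - <<'E'
from h import *; from rig import r
delta(r.sense(),*goal(-0.5,97,39,np.radians(135)))
E
```

```text
clock: 5.7
eef_pos: [612.9, 153.4, 133.1]
tcp_rot: [2.713, 0.085, 1.733]
contact_force: [-10.7, 5.5, 6.2]
opening: 0.179
grasp_force: 44.9
clock: 6.28
eef_pos: [612.5, 153.2, 132.8]
tcp_rot: [2.809, 0.288, 2.237]
contact_force: [-12.3, 5.1, 6.3]
opening: 0.181
grasp_force: 45.1
q [ 0.31  0.37  2.02 -0.4   0.37 -0.06] clock 6.28 shift(old axes)/25 [-0.02  0.05  0.03] shift(new axes) [-0.02  0.05  0.03] turn/pi [-0.0003 -0.0002 -0.0154] F [-12.3   5.1   6.3] M [0.92 1.33 0.51] open 0.18 grip 45.1
```

```bash
python3 -m inch '[[0,0,-0.01,0,0,0,1],[0,0,-0.01,0,0,0,1],[0,0,-0.01,0,0,0,1],[0,0,-0.01,0,0,0,1],[0,0,0,0,0,0,1]]'
python3 - <<'E'
from h import *; from rig import r
delta(r.sense(),*goal(-0.5,97,39,np.radians(135)))
E
```

```text
clock: 6.7
eef_pos: [612.5, 153.0, 133.0]
tcp_rot: [2.845, 0.324, 2.354]
contact_force: [-12.5, 3.4, 8.0]
opening: 0.179
grasp_force: 78.7
q [ 0.31  0.37  2.02 -0.4   0.37 -0.18] clock 6.7 shift(old axes)/25 [-0.02  0.05  0.04] shift(new axes) [-0.02  0.05  0.04] turn/pi [-0.0003 -0.0004  0.0221] F [-12.5   3.4   8. ] M [ 1.59  1.38 -1.57] open 0.18 grip 78.7
```

```bash
python3 -m inch '[[0,0,0.02,0,0,0,1],[0,0,0,0,0,0,0],[0,0,0,0,0,0,0],[0,0,0,0,0,0,0],[0,0,0,0,0,0,0],[0,0,0,0,0,0,0],[0,0,0,0,0,-0.5,0],[0,0,0,0,0,-0.8,0]]' && python3 -m inch '[[0,0,0,0,0,-0.8,0],[0,0,0,0,0,-0.8,0],[0,0,0,0,0,-0.5,0],[0,0,0,0,0,0,0]]'
python3 - <<'E'
from h import *; from rig import r,grab_frame
f=grab_frame("wrist"); pickle.dump(f,open("w3.pkl","wb")); cv2.imwrite("pics/w3.png",f["pixels"][:,:,::-1])
Q=fcloud(f); ok=f["z_map"]>0
q=Q[ok&(np.hypot(Q[...,0],Q[...,1]-97)<42)&(Q[...,2]>44)&(Q[...,2]<58)]; print(cv2.minAreaRect(q[:,:2].astype(np.float32)))
delta(r.sense(),*goal(-0.2,-93.3,120,np.radians(-48)))
E
```

```text
clock: 7.37
eef_pos: [599.7, 152.6, 161.2]
tcp_rot: [2.828, 0.307, 2.295]
contact_force: [0.6, -0.4, 0.2]
opening: 1.002
grasp_force: 0.0
clock: 7.7
eef_pos: [578.6, 154.0, 212.8]
tcp_rot: [2.821, 0.309, 2.293]
contact_force: [0.9, 0.3, -0.1]
opening: 0.999
grasp_force: 0.0
((-1.6966419219970703, 97.27771759033203), (16.043994903564453, 64.36277770996094), 45.34249496459961)
q [ 0.34  0.2   2.03 -0.31  0.52 -0.2 ] clock 7.75 shift(old axes)/25 [-5.28 -5.45  0.21] shift(new axes) [5.61 5.11 0.21] turn/pi [-9.000e-04  1.500e-03 -9.801e-01] F [-0.5 -0.1 -0.6] M [0.02 0.18 0.01] open 1.0 grip 0.0
```

View pics/w3.png

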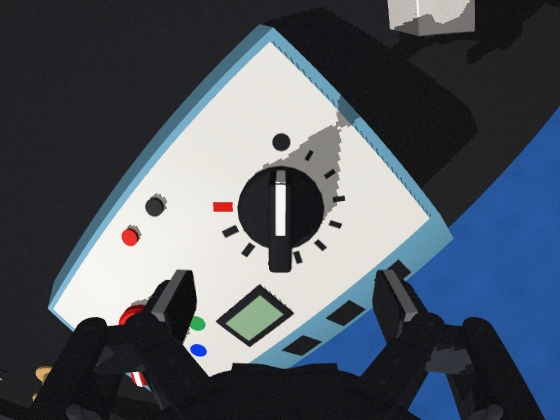

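```bash
python3 -m inch '[[0,0,0,-0.4,-0.4,0,0],[0,0,0,-0.8,-0.83,0,0],[0,0,0,-0.8,-0.83,0,0],[0,0,0,-0.8,-0.83,0,0],[0,0,0,-0.8,-0.83,0,0],[0,0,0,-0.8,-0.83,0,0],[0,0,0,-0.8,-0.83,0,0],[0,0,0,0,0,0,0]]'
python3 - <<'E'
from h import *; from rig import r,grab_frame
f=grab_frame("wrist"); pickle.dump(f,open("w4.pkl","wb"))
Q=fcloud(f); ok=f["z_map"]>0
q=Q[ok&(np.hypot(Q[...,0],Q[...,1]+93)<42)&(Q[...,2]>44)&(Q[...,2]<58)]; print(np.median(q[:,2]),cv2.minAreaRect(q[:,:2].astype(np.float32)))
delta(r.sense(),*goal(-0.5,-93.3,39,np.radians(132)))
E
```

```text
clock: 8.42
eef_pos: [572.4, -37.4, 208.4]
tcp_rot: [2.826, 0.308, 2.292]
contact_force: [-0.1, -0.4, -0.2]
opening: 0.997
grasp_force: 0.0
50.37252158350468 ((-1.0195083618164062, -93.28279876708984), (16.067537307739258, 64.20191192626953), 41.86186218261719)
q [-0.08  0.16  2.09  0.05  0.46 -0.88] clock 8.47 shift(old axes)/25 [-0.04  0.06  3.38] shift(new axes) [-0.04  0.06  3.38] turn/pi [-0.0006  0.0004  0.0187] F [ 0.5  0.3 -0.6] M [0.04 0.17 0.02] open 1.0 grip 0.0
```

```bash
python3 -m inch '[[0,0,0.0185,-0.04,0.06,0.4,0],[0,0,0,0,0,0.6,0],[0,0,0,0,0,0.7,0],[0,0,0,0,0,0.7,0],[0,0,0,0,0,0.6,0],[0,0,0,0,0,0.38,0],[0,0,0,0,0,0,0],[0,0,0,0,0,0,0]]' && python3 -m inch '[[0,0,0,0,0,0,1],[0,0,0,0,0,0,1],[0,0,0,0,0,0,1],[0,0,0,0,0,0,1],[0,0,0,0,0,0,1],[0,0,0,0,0,0,1],[0,0,0,0,0,0,1],[0,0,0,0,0,0,1]]' 50
python3 - <<'E'
from h import *; from rig import r
delta(r.sense(),*goal(-0.5,-93.3,39,np.radians(200)))
E
```

```text
clock: 9.13
eef_pos: [609.8, -33.3, 133.0]
tcp_rot: [2.809, 0.288, 2.238]
contact_force: [0.7, -0.3, 0.7]
opening: 0.998
grasp_force: 0.0
clock: 9.8
eef_pos: [607.7, -35.6, 133.4]
tcp_rot: [2.812, 0.288, 2.236]
contact_force: [-14.5, -15.7, 10.2]
opening: 0.183
grasp_force: 48.4
q [-0.07  0.33  2.07  0.06  0.3  -0.84] clock 9.8 shift(old axes)/25 [-0.07  0.02  0.06] shift(new axes) [-0.05 -0.06  0.06] turn/pi [-0.0008 -0.0008 -0.3766] F [-14.5 -15.7  10.2] M [-2.12  1.6  -1.04] open 0.18 grip 48.4
```

```bash
python3 -m inch '[[0,0,-0.0266,0,0,0,1],[0,0,-0.03,0,0,0,1],[0,0,-0.03,0,0,0,1],[0,0,-0.03,0,0,0,1],[0,0,-0.03,0,0,0,1],[0,0,-0.03,0,0,0,1],[0,0,-0.03,0,0,0,1],[0,0,-0.03,0,0,0,1]]' && python3 -m inch '[[0,0,-0.03,0,0,0,1],[0,0,-0.03,0,0,0,1],[0,0,-0.03,0,0,0,1],[0,0,-0.03,0,0,0,1],[0,0,-0.02,0,0,0,1],[0,0,0,0,0,0,1],[0,0,0,0,0,0,1],[0,0,0,0,0,0,1]]'
python3 - <<'E'
from h import *; from rig import r
delta(r.sense(),*goal(-0.5,-93.3,39,np.radians(200)))
E
```

```text
clock: 10.47
eef_pos: [607.1, -36.5, 133.1]
tcp_rot: [3.104, 0.432, 3.024]
contact_force: [-16.6, -26.6, 11.3]
opening: 0.183
grasp_force: 50.1
clock: 11.13
eef_pos: [607.2, -37.2, 133.1]
tcp_rot: [-2.982, 0.405, -2.783]
contact_force: [-16.9, -30.7, 11.2]
opening: 0.178
grasp_force: 49.9
q [-0.07  0.33  2.07  0.06  0.3  -2.02] clock 11.13 shift(old axes)/25 [-0.09 -0.    0.06] shift(new axes) [-0.09 -0.01  0.06] turn/pi [-0.0005 -0.0015 -0.    ] F [-16.9 -30.7  11.2] M [-4.7   2.05 -2.27] open 0.18 grip 49.9
```

Release, retreat, and check both knobs.

```bash
python3 -m inch '[[0,0,0,0,0,0,0],[0,0,0,0,0,0,0],[0,0,0,0,0,0,0],[0,0,0,0,0,0,0],[0,0,0,0,0,0,0],[0,0,0,0,0,0,0],[0,0,0,0,0,-0.5,0],[0,0,0,0,0,-0.8,0]]' && python3 -m inch '[[0,0,0,0,0,-0.8,0],[0,0,0,0,0,-0.8,0],[0,0,0,0,0,-0.8,0],[0,0,0,0,0,-0.8,0],[0,0,0,0,0,-0.8,0],[0,0,0,0,0,-0.8,0],[0,0,0,0,0,-0.5,0],[0,0,0,0,0,0,0]]'
python3 - <<'E'
from h import *; from rig import r,grab_frame
f=grab_frame("wrist"); cv2.imwrite("pics/w5.png",f["pixels"][:,:,::-1])
Q=fcloud(f); ok=f["z_map"]>0
for b in(-93,97):
    q=Q[ok&(np.hypot(Q[...,0],Q[...,1]-b)<42)&(Q[...,2]>44)&(Q[...,2]<58)]; print(len(q),cv2.minAreaRect(q[:,:2].astype(np.float32)) if len(q)>50 else "")
E
```

```text
clock: 11.8
eef_pos: [595.6, -33.2, 161.9]
tcp_rot: [-2.984, 0.407, -2.781]
contact_force: [-0.5, -0.4, 0.3]
opening: 1.003
grasp_force: 0.0
clock: 12.47
eef_pos: [540.6, -32.1, 286.1]
tcp_rot: [-2.98, 0.414, -2.78]
contact_force: [0.2, 0.3, -0.2]
opening: 1.0
grasp_force: 0.0
1246 ((-1.5886497497558594, -93.44654846191406), (64.30258178710938, 15.823744773864746), 19.536535263061523)
826 ((-1.583465576171875, 96.10955810546875), (17.78211212158203, 64.66099548339844), 45.142303466796875)
```

View pics/w5.png

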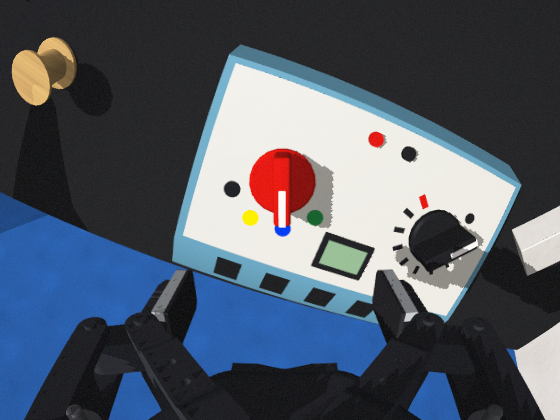

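```bash
python3 -c "
from rig import r
print(r.sign_off())"
```

```text
the job is handed in; nothing more can be done
None
```

The black voltage knob was turned to its off end stop first (bar within about 1° of the black dot), then the red selector to the blue-dot notch (within about 0.5°). I let go of both knobs, retreated clear of the console, and handed the job in at about 12.5 s; no verdict came back.

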